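# Scan the sample tag, then hold the gauge pen on the ring mark

## Robot

A 6-joint arm with a two-finger parallel gripper is mounted at the origin on a cart in front of the work surface, level with it; the furniture and walls round the work are solid. World frame = base frame: x ahead of the robot, y to its left, z up, the work surface at z = 0. Lengths are in m, angles in rad, forces in N, time in s.
With the tool pointing down it reaches from about 0.225 to 0.875 m from the base axis. Payload 3.4 kg.
Tool frame: the origin (TCP) lies midway between the tips of the shut fingers; the grasp point (between the pads) lies 19 mm behind it (pinch_z is the distance from the TCP to the grasp point, in m); z points along the fingers, y is the line along which they close (so a half turn about z gives the same grasp; the last joint's range is limited). The gripper opens to 85 mm and grips with 20 to 120 N. Pads are 22 mm wide; open, the fingers measure 114 mm over their backs; the gripper's body (76 mm by 85 mm) begins 54 mm behind the grasp point. The pads swing forward as they close: fully open they stand 13 mm farther back than shut.
Start: joints at [-1.331, 0.276, 1.505, -0, 1.361, -0.121], TCP at [0.203, -0.538, 0.204] pointing down, gripper open.
Joint ranges: [-2.89, 2.89], [-0.75, 2.08], [0.22, 2.7], [-1.18, 4.32], [0.11, 2.71], [-2.7, 2.7]. Speed limits (rad/s): [2.57, 2.57, 3.14, 3.14, 3.14, 3.14].

## Interface

Orientations are given as a unit quaternion [w, x, y, z].
In Python, from rig import get_state, get_image, sign_off, pinch_z gives the robot as it stands.
- The arm moves only by the tool send_rows, never from a script. Its argument "steps" is one flat list of numbers, 5 for each row, row after row: the gripper's target within -1 to 1 (fully open at 1, half-way at 0, shut at -1), then the shift along the tool's x, y, z in cm, then the turn about the tool's z in degrees. In form: [gripper, x, y, z, roll, gripper, x, y, z, roll, ...]. A call has 1 to 12 rows; each row shifts and turns the commanded pose from where the row before left it, along the tool's axes as they then stand; what a row does not reach is not made up. A row lasts 1/10 s, in which the tool goes at most 50 mm and 8.59 degrees, less where a joint would pass 70% of its speed; a pose out of reach is approached as far as the arm can. A call is refused whole if a number of a shift passes 5 or a number of a turn 8.59, either way. A call with a gripper value outside its range is refused whole. The fingers move at their own pace and stop on an object; "newtons" is the grip in N (left out, the last holds). Time passes only in rows, so rows that do not move let the fingers close. It gives the time, the measured TCP pose, the force, the opening and the grip force at its end, in the units of the state.
- get_state(): the state, without advancing time (a new reading comes with each control period).
- get_image(name): name is "scene" or "top"; returns a dict with "color" (400x640x3 uint8, red, green, blue), "mtx" (3x3 intrinsics, pixels), "T" (4x4, takes a point from camera to world coordinates). Camera axes: x right, y down, z forward; pixel columns grow to the right and rows downward; lengths in m; the calibration is good to about 2 mm. A picture is of the moment at which its call begins. There is no depth.
- sign_off(): hands the job in; it is judged then, once.
The state is a dict: "clock": time; "qpos": joint angles; "qd": joint speeds; "effort": joint torques, N m; "position": TCP position; "ee_rot": TCP orientation; "contact_force": force on the tool from outside, world axes, zero at the start; "moment": the same for the moment, N m; "width": finger opening in m; "gripper_force": force on a finger pad.
Only numpy, scipy, OpenCV 4.12 (cv2) and the standard library are available. Lean on these libraries where they do the work, as an engineer would, in place of code of your own. Each camera call takes 0.05 s, during which the arm holds its last target. There are 200 camera calls.

## Task

Take the gauge pen out of its holder, point it straight down at the middle of the barcode tag from about 4 cm above and hold it still there for a second without touching the tag. Then set its tip inside the round ring mark on the sloping sample panel, with the pen square to the panel, and press gently until the sprung nose is about half way in. Finish while holding the pen pressed there steadily in the gripper, and leave the other things on the bench where they are.

Things in the scene. Friction and masses are not known exactly. Their poses are not given: they have to be found in the camera images.
- pen: gauge pen, loose, 120 g, upright, tip down, in the holder. Origin on its axis at the underside of its black collar (34 mm across, 6 mm thick, resting on the holder's top); z points from tip to grip. White square grip 26 x 26 mm, 6 to 86 mm above the origin, sides along the pen's x and y, 3 mm cap on top. Below the origin a steel barrel, 20 mm across, 45 mm long, then the sprung nose
- pen_tip (a point): the very tip of the pen's sprung nose (a rod 8 mm across with a round end), on the pen's axis, 69 mm below the pen's origin when the nose is fully out
- pen_nose (a joint): how far the sprung nose is pushed into the pen, m: 0 fully out, 0.012 fully in; it takes 0.75 N to start moving and 3.75 N fully in (2.25 N half way)
- holder: grey block 60 x 60 mm, 75 mm high, fixed, with a 24 mm upright hole right through its middle, in which the pen hangs by its collar. Origin at the centre of its underside; x, y along its sides. Holder and tag stand on either side of the sample stand and may have changed sides
- tag: flat aluminium plate lying on the bench, 56 x 76 mm, 9 mm high with a white barcode label on top, fixed. Origin at the centre of its underside
- tag_centre (a point): middle of the tag's label, on its top face, 9 mm above the bench
- stand: sample stand, fixed: grey base 130 x 160 mm, four posts, bare aluminium panel 104 mm (up the slope) x 150 mm sloping 25 degrees, low edge towards the stand's -x (the robot's side). Origin at the centre of the base's underside; the middle of the panel's face is 80 mm above it, its high edge 105 mm. Panel normal in the stand's frame (-0.423, 0, 0.906). Two 5 mm high clips on the low edge
- ring_mark_spot (a point): centre of the round ring mark (22 mm across) on the panel's face; z is the panel's outward normal, x points up the slope. The panel bears three black line marks in a level row, 45 mm apart, the middle one at the panel's middle: a ring, a square and a cross, in varying order
- petri: closed petri dish, 89 mm across, 15 mm high, loose, a bystander; origin at the centre of its underside
- marker: black marker pen lying flat, 138 mm long along its y, 13 mm thick, loose, a bystander; origin at the centre of its underside
- dish: small white open ceramic dish, 73 mm across, 30 mm high, loose, a bystander; origin at the centre of its underside
- foam: white foam tube rack, 72 x 100 x 42 mm, loose, a bystander; origin at the centre of its underside
Not all that is in view belongs to the job. Of the things that look like the pen, the largest one is meant.

How it is judged:
On the way, in this order (a step that is already met when the one before it is completed fails the run):
1. the pen is lifted clear out of the holder, held by the fingers (z of pen in the frame of holder above 0.145 m and contact force between pen and the fingers above 2 N), for 0.1 s.
2. the pen points down at the tag and is held still there: the label's middle within 15 mm of the pen's axis, 15 to 70 mm below the tip, pen within 15 degrees of upright (x of tag_centre in the frame of pen between -0.015 and 0.015 m and y of tag_centre in the frame of pen between -0.015 and 0.015 m and z of tag_centre in the frame of pen between -0.139 and -0.084 m and angle between pen's own z axis and vertical below 0.26 rad and linear speed of pen below 0.02 m/s and contact force between pen and the fingers above 2 N), for 0.7 s.
3. the pen's tip is pressed lightly inside the ring, square to the panel (distance between pen_tip and ring_mark_spot below 0.008 m and angle between the z axis of pen and the z axis of ring_mark_spot, either way round below 0.175 rad and value of joint pen_nose between 0.0025 and 0.0105 m and contact force between pen and stand between 0.6 and 5 N and contact force between pen and the fingers above 2 N and linear speed of pen below 0.02 m/s), for 0.3 s.
At the end, for the whole second after the job is handed in: The fingers hold the pen still, its tip within 8 mm of the centre of the ring mark, its axis within 10 degrees of the panel's normal, the sprung nose pushed in 2.5 to 10.5 mm and the push on the panel between 0.6 and 5 N (all of step 3 and height (world z) of pen above 0.1 m and contact force between pen and holder below 0.1 N); the arm keeps its last pose, push and grip.
It fails at once if the pen touches the tag (contact force between pen and tag above 0.3 N).
It fails at once if the pen is pushed hard against the sample stand (over 10 N) (contact force between pen and stand above 10 N).
It fails at once if a bystander is moved by more than 20 mm (distance of any of petri, marker, dish, foam from where it was at the start of the episode above 0.02 m).
It also fails if it takes over 48 s, if anything falls off the work surface, if the arm or the gripper's body presses on something with over 40 N, if the wrist force passes 120 N, or if a joint passes its speed limit or range.

## Working session

There is one attempt and no reset: what is moved stays moved. The work goes in short steps, Python scripts to look and compute and a tool call to move; the robot and the scene stay as the last step left them, time stands still between calls to the robot, and variables do not carry over. Pictures are saved under pics/ and viewed, at most 10 in all, crops included, and the job is handed in when it is done.

Besides the shell and the picture viewer there is one more tool, called after "Call:" as name(argument=value, ...) on one line, values as JSON. send_rows: Moves the arm, as the interface text tells. Its arguments: {"type":"object","properties":{"steps":{"type":"array"},"newtons":{"type":"number"}},"required":["steps"]}

```bash
mkdir -p pics; python3 - <<'E'
from rig import *
import cv2,numpy as np
print(get_state(), pinch_z)
for n in("scene","top"):
    d=get_image(n);cv2.imwrite(f"pics/{n}0.png",d["color"][...,::-1]);print(n,d["mtx"].tolist(),np.round(d["T"],4).tolist())
E
```

```text
{'clock': 0.0, 'qpos': array([-1.33100435e+00,  2.76647534e-01,  1.50614707e+00,  2.54888830e-05,
        1.36067674e+00, -1.21023167e-01]), 'qd': array([ 2.58932406e-04,  2.63614119e-06,  9.03470044e-05,  3.86143255e-04,
       -1.57287545e-03,  1.23356714e-03]), 'effort': array([-1.94870256e-03, -4.16775692e+01, -2.45807683e+01, -3.41001714e-04,
        1.11053512e-02,  8.62497615e-06]), 'position': array([ 0.2028512 , -0.53741911,  0.20340423]), 'ee_rot': array([-9.38427629e-04,  9.83770689e-01,  1.79427840e-01, -4.33099240e-05]), 'contact_force': array([0.27165127, 0.5291013 , 0.66179632]), 'moment': array([-0.00052365,  0.00736552, -0.01694679]), 'gripper_force': 0.0, 'width': 0.08505969188253759} 0.0187
scene [[414.2565211039849, 0.0, 319.6004821942834], [0.0, 414.2565211039849, 196.64503167817236], [0.0, 0.0, 1.0]] [[0.6041, -0.4032, 0.6874, -0.2459], [-0.7969, -0.2987, 0.5251, -0.6369], [-0.0064, -0.865, -0.5018, 0.643], [0.0, 0.0, 0.0, 1.0]]
top [[428.81008605445805, 0.0, 316.6057834430581], [0.0, 428.81008605445805, 196.35126570569204], [0.0, 0.0, 1.0]] [[-0.0166, -0.9797, 0.1999, 0.3174], [-0.9999, 0.017, 0.0007, -0.0114], [-0.0041, -0.1999, -0.9798, 1.035], [0.0, 0.0, 0.0, 1.0]]
```

View pics/scene0.png

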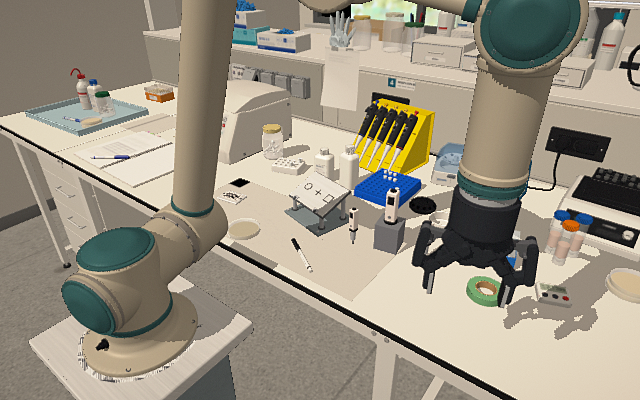

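View pics/top0.png

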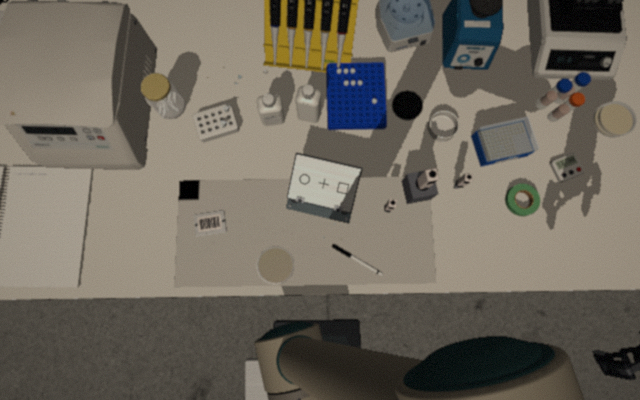

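The scene view shows the pen in its grey holder at about (390,215), the stand at (320,190) and a small decoy pen at (353,225). In the top view the ring is at (304,179), cross (323,184), square (342,188), tag (210,222) and holder (420,186). Next I'll look at enlarged crops.

```bash
python3 - <<'E'
import cv2,numpy as np
t=cv2.imread("pics/top0.png");s=cv2.imread("pics/scene0.png")
R=lambda i,k:cv2.resize(i,None,fx=k,fy=k,interpolation=cv2.INTER_CUBIC)
a=R(t[145:225,280:440],5); cv2.imwrite("pics/a.png",a)   # 800x400
b=R(s[160:260,280:420],5.7)[:570,:798]; cv2.imwrite("pics/b.png",b)
E
```

```text
(no output)
```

View pics/a.png

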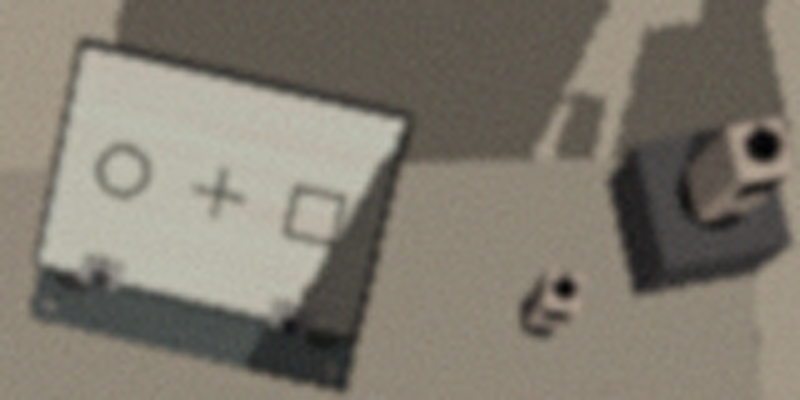

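View pics/b.png

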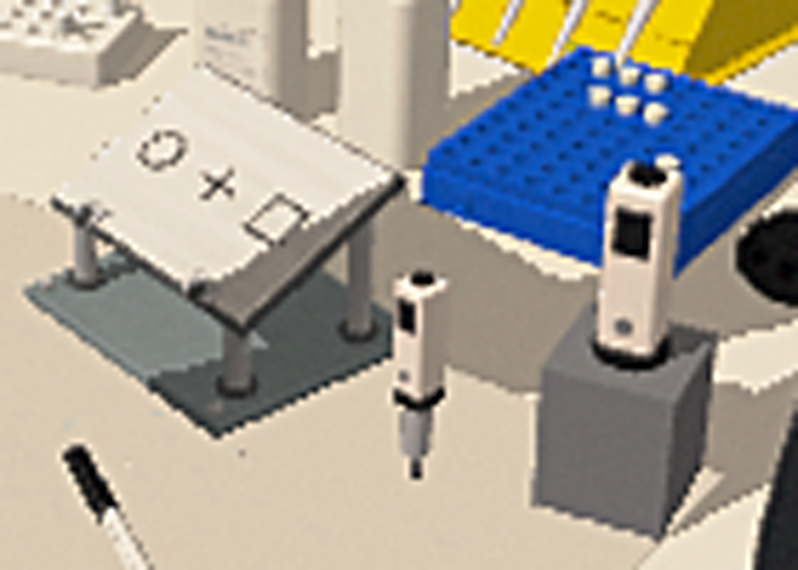

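Top crop: ring (123,172), cross (219,192), square (315,213), pen cap button (763,143). Scene crop: ring (162,150), cross (217,184), square (277,220), pen cap (648,174). I'll triangulate these.

```bash
cat >h.py <<'E'
import cv2,numpy as np
C={}
C["scene"]=(np.array([[414.2565,0,319.6005],[0,414.2565,196.645],[0,0,1]]),np.array([[0.6041,-0.4032,0.6874,-0.2459],[-0.7969,-0.2987,0.5251,-0.6369],[-0.0064,-0.865,-0.5018,0.643]]))
C["top"]=(np.array([[428.81,0,316.6058],[0,428.81,196.3513],[0,0,1]]),np.array([[-0.0166,-0.9797,0.1999,0.3174],[-0.9999,0.017,0.0007,-0.0114],[-0.0041,-0.1999,-0.9798,1.035]]))
def ray(n,p):
    K,T=C[n]; return T[:,3],T[:,:3]@np.linalg.solve(K,[p[0],p[1],1])
def onz(n,p,z):
    o,d=ray(n,p); return o+d*(z-o[2])/d[2]
def tri(ps,pt):
    o1,d1=ray("scene",ps);o2,d2=ray("top",pt)
    s=np.linalg.lstsq(np.c_[d1,-d2],o2-o1,rcond=None)[0]
    a,b=o1+d1*s[0],o2+d2*s[1]; return (a+b)/2,np.linalg.norm(a-b)
def proj(n,X):
    K,T=C[n]; q=K@(T[:,:3].T@(np.asarray(X)-T[:,3])); return q[:2]/q[2]
def A(u,v): return ((u+.5)/5-.5+280,(v+.5)/5-.5+145)
def B(u,v): return ((u+.5)/5.7-.5+280,(v+.5)/5.7-.5+160)
E
python3 - <<'E'
from h import *
np.set_printoptions(precision=4,suppress=True)
for n,b,a in(("ring",(162,150),(123,172)),("cross",(217,184),(219,192)),("sq",(277,220),(315,213)),("cap",(648,174),(763,143)),("pTL",(203,66),(82,42)),("pTR",(404,180),(410,118))):
    print(n,*tri(B(*b),A(*a)))
print("cap top z",onz("top",A(763,143),.164),"scene",onz("scene",B(648,174),.164))
t=cv2.imread("pics/top0.png")
# tag: bright mask
def rect(img,x0,y0,x1,y1,th):
    g=cv2.cvtColor(img,cv2.COLOR_BGR2GRAY)[y0:y1,x0:x1]
    m=cv2.morphologyEx((g>th).astype(np.uint8),cv2.MORPH_CLOSE,np.ones((5,5)))
    c=max(cv2.findContours(m,0,2)[0],key=cv2.contourArea);r=cv2.minAreaRect(c)
    return r,cv2.boxPoints(r)+[x0,y0],np.array(r[0])+[x0,y0]
g=cv2.cvtColor(t,cv2.COLOR_BGR2GRAY)
print(np.percentile(g[200:245,185:240],[10,50,75,90,95]))
for th in(160,175,190,200):
    try:
        r,bx,c=rect(t,185,202,240,245,th);P=np.array([onz("top",p,.009) for p in bx]);print(th,r[1],P.mean(0),np.linalg.norm(P-np.roll(P,1,0),axis=1))
    except ValueError: pass
R=lambda i,k:cv2.resize(i,None,fx=k,fy=k,interpolation=cv2.INTER_CUBIC)
s=cv2.imread("pics/scene0.png")
cv2.imwrite("pics/c.png",np.hstack([R(t[160:215,395:450],7)[:385,:385],R(t[197:252,180:237],7)[:385,:399]]))
E
```

```text
ring [0.5541 0.0164 0.0795] 0.0017824814350250104
cross [ 0.5434 -0.027   0.0796] 0.0005391143510981941
sq [ 0.5329 -0.0707  0.0795] 0.0006478284833575579
cap [ 0.5414 -0.2548  0.1617] 0.0013962916482165042
pTL [0.6107 0.034  0.0982] 0.001602281614485163
pTR [ 0.5727 -0.1144  0.0976] 0.0023987526840839606
cap top z [ 0.5403 -0.2536  0.164 ] scene [ 0.5384 -0.257   0.164 ]
[117. 134. 136. 140. 145.]
160 (0.0, 0.0) [0.4749 0.2238 0.009 ] [0. 0. 0. 0.]
```

View pics/c.png

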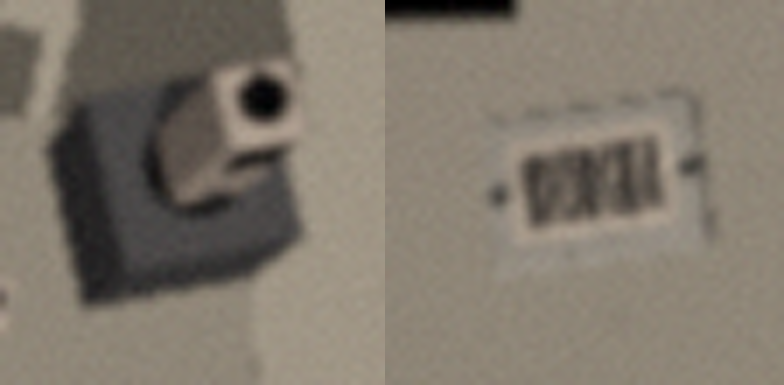

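```bash
cat >>h.py <<'E'
from scipy.spatial.transform import Rotation as Ro
def go(xyz,yaz=None,st=None):
    """tool-frame shift (cm) to a world TCP target, and roll (deg) to bring tool y to azimuth yaz (mod 180)"""
    from rig import get_state
    s=st or get_state();R=Ro.from_quat(s["ee_rot"],scalar_first=True).as_matrix()
    a=np.degrees(np.arctan2(R[1,1],R[0,1]))
    print("t",round(s["clock"],2),"tcp",np.round(s["position"],4),"yaz",round(a,2),"w",round(s["width"],4),"q6",round(np.degrees(s["qpos"][5]),1),"F",np.round(s["contact_force"],2),"grip",round(s["gripper_force"],1))
    print("shift cm",np.round(100*R.T@(np.array(xyz)-s["position"]),2), "roll", None if yaz is None else round(a-yaz,2), "tool z",np.round(R[:,2],4))
E
python3 - <<'E'
from h import *
np.set_printoptions(precision=4,suppress=True)
D=lambda u,v,x0,y0:((u+.5)/7-.5+x0,(v+.5)/7-.5+y0)
print("tag",onz("top",D(209,182,180,197),.009))
cc=[onz("top",D(u,v,395,160),.075) for u,v in((88,112),(125,277),(300,235))]
print("holder corners",cc,np.linalg.norm(cc[0]-cc[1]),np.linalg.norm(cc[1]-cc[2]),"mid",(cc[0]+cc[2])/2)
sc=[onz("scene",B(u,v),.075) for u,v in((541,365),(665,405),(716,338))]
print("scene corners",sc,"mid",(sc[0]+sc[2])/2)
print("decoy1",tri(B(423,278),A(565,287)),"decoy2@.1",onz("top",(468,178),.1))
go([.540,-.2545,.203],9)
E
```

```text
tag [0.4666 0.2491 0.009 ]
holder corners [array([ 0.5585, -0.2202,  0.075 ]), array([ 0.503, -0.229,  0.075]), array([ 0.5159, -0.287 ,  0.075 ])] 0.05624719347548416 0.05937278427994546 mid [ 0.5372 -0.2536  0.075 ]
scene corners [array([ 0.5073, -0.2304,  0.075 ]), array([ 0.5122, -0.2874,  0.075 ]), array([ 0.5712, -0.281 ,  0.075 ])] mid [ 0.5392 -0.2557  0.075 ]
decoy1 (array([ 0.4915, -0.1782,  0.1074]), np.float64(0.0012368418479502144)) decoy2@.1 [ 0.5442 -0.3508  0.1   ]
t 0.1 tcp [ 0.2029 -0.5375  0.2035] yaz -69.33 w 0.0856 q6 -6.9 F [-0.34 -1.18  0.02] grip 0.0
shift cm [ 41.53 -14.57   0.08] roll -78.33 tool z [-0.0004  0.0016 -1.    ]
```

Call:
send_rows(steps=[1, 3.8, -1.32, 0, 0, 1, 3.8, -1.32, 0, 0, 1, 3.8, -1.32, 0, 0, 1, 3.8, -1.32, 0, 0, 1, 3.8, -1.32, 0, 0, 1, 3.8, -1.32, 0, 0, 1, 3.8, -1.32, 0, 0, 1, 3.8, -1.32, 0, 0, 1, 3.8, -1.32, 0, 0, 1, 3.8, -1.32, 0, 0, 1, 3.5, -1.37, 0, 0, 1, 0, 0, 0, 0])

```text
clock: 1.3
position: [0.5428, -0.2517, 0.2035]
ee_rot: [-0.001, 0.983, 0.182, 0.001]
contact_force: [-0.2, 0.9, -0.6]
width: 0.0855
gripper_force: 0.0
```

Call:
send_rows(steps=[1, 0, 0, 0, -8, 1, 0, 0, 0, -8, 1, 0, 0, 0, -8, 1, 0, 0, 0, -8, 1, 0, 0, 0, -8, 1, 0, 0, 0, -8, 1, 0, 0, 0, -8, 1, 0, 0, 0, -8, 1, 0, 0, 0, -8, 1, 0, 0, 0, -5, 1, 0, 0, 0, 0, 1, 0, 0, 0, 0])

```text
clock: 2.5
position: [0.5392, -0.2555, 0.204]
ee_rot: [-0.0, 0.659, 0.752, -0.0]
contact_force: [0.1, 0.4, 0.3]
width: 0.0855
gripper_force: 0.0
```

```bash
python3 - <<'E'
from h import *
go([.5395,-.255,.106],8)
E
```

```text
t 2.5 tcp [ 0.5392 -0.2555  0.204 ] yaz 7.54 w 0.0855 q6 -39.6 F [0.1  0.35 0.33] grip 0.0
shift cm [0.05 0.04 9.8 ] roll -0.46 tool z [-8.e-04  1.e-04 -1.e+00]
```

Call:
send_rows(steps=[1, 0.05, 0.04, 2, 0, 1, 0, 0, 2, 0, 1, 0, 0, 2, 0, 1, 0, 0, 2, 0, 1, 0, 0, 1.8, 0, 1, 0, 0, 0, 0], newtons=60)

```text
clock: 3.1
position: [0.538, -0.2537, 0.1036]
ee_rot: [-0.003, 0.659, 0.752, -0.001]
contact_force: [-0.1, -0.2, 1.2]
width: 0.0853
gripper_force: 0.0
```

Call:
send_rows(steps=[-1, 0, 0, 0, 0, -1, 0, 0, 0, 0, -1, 0, 0, 0, 0, -1, 0, 0, 0, 0, -1, 0, 0, 0, 0, -1, 0, 0, 0, 0, -1, 0, 0, 0, 0, -1, 0, 0, 0, 0])

```text
clock: 3.9
position: [0.5405, -0.2549, 0.1073]
ee_rot: [0.001, 0.658, 0.753, 0.0]
contact_force: [-1.4, 0.5, 6.1]
width: 0.025
gripper_force: 59.0
```

Call:
send_rows(steps=[-1, 0, 0, -1.5, 0, -1, 0, 0, -1.5, 0, -1, 0, 0, -2, 0, -1, 0, 0, -2, 0, -1, 0, 0, -2, 0, -1, 0, 0, -2, 0, -1, 0, 0, -2, 0, -1, 0, 0, -2, 0, -1, 0, 0, -2, 0, -1, 0, 0, -2, 0, -1, 0, 0, 0, 0, -1, 0, 0, 0, 0])

```text
clock: 5.1
position: [0.54, -0.2545, 0.2955]
ee_rot: [-0.0, 0.658, 0.753, -0.0]
contact_force: [-0.0, -0.5, -2.0]
width: 0.0252
gripper_force: 59.0
```

```bash
python3 - <<'E'
from h import *
from rig import *
go([.4666,.249,.28])
R=lambda i,k:cv2.resize(i,None,fx=k,fy=k,interpolation=cv2.INTER_CUBIC)
s=get_image("scene")["color"][...,::-1]
print(proj("scene",get_state()["position"]))
cv2.imwrite("pics/d.png",R(s[80:240,290:450],3.7))
E
```

```text
t 5.1 tcp [ 0.54   -0.2545  0.2955] yaz 7.67 w 0.0252 q6 -39.6 F [-0.02 -0.53 -1.97] grip 59.0
shift cm [50.88 -0.55  1.57] roll None tool z [-7.e-04  4.e-04 -1.e+00]
[397.34242431 137.92729952]
```

View pics/d.png

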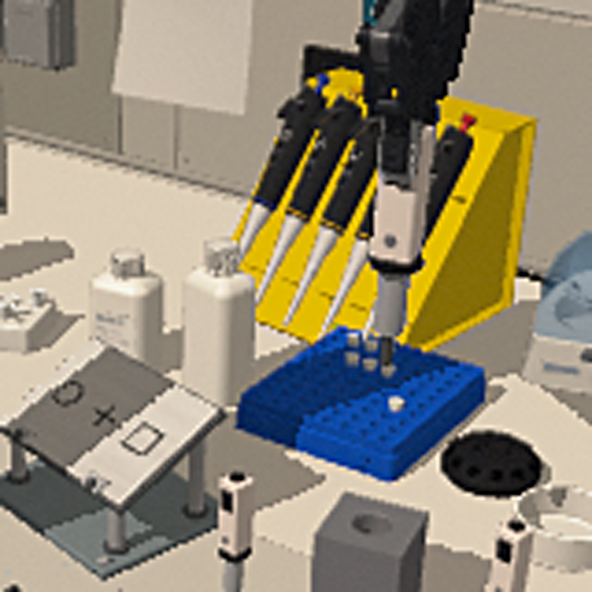

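The pen hangs upright in the gripper, clear of the holder, with its tip at about crop (387,372). Next stop is the tag.

Call:
send_rows(steps=[-1, 2.5, 0, 0, 0, -1, 4, 0, 0, 0, -1, 4, 0, 0, 0, -1, 4, 0, 0, 0, -1, 4, 0, 0, 0, -1, 4, 0, 0, 0, -1, 4, 0, 0, 0, -1, 4, 0, 0, 0, -1, 4, 0, 0, 0, -1, 4, 0, 0, 0, -1, 4, 0, 0, 0, -1, 4, 0, 0, 0])

```text
clock: 6.35
position: [0.4768, 0.2075, 0.2945]
ee_rot: [-0.001, 0.658, 0.753, -0.001]
contact_force: [0.7, -1.2, -1.4]
width: 0.0252
gripper_force: 58.9
```

Call:
send_rows(steps=[-1, 3, -0.5, 0, 0, -1, 1.4, 0, 0, 0, -1, 0, 0, 0, 0, -1, 0, 0, 0, 0])

```text
clock: 6.75
position: [0.4673, 0.2481, 0.2955]
ee_rot: [0.0, 0.658, 0.753, -0.001]
contact_force: [-0.1, -0.6, -1.8]
width: 0.0251
gripper_force: 58.8
```

```bash
python3 - <<'E'
from h import *
print("tip seen earlier: ",proj("scene",[.54,-.2545,.195]), "seen",290+387.5/3.7-.5,80+372.5/3.7-.5)
go([.4666,.249,.153])
print("tag in scene",proj("scene",[.4666,.249,.009]))
E
```

```text
tip seen earlier:  [393.75706646 177.95400123] seen 394.22972972972974 180.17567567567568
t 6.75 tcp [0.4673 0.2481 0.2955] yaz 7.67 w 0.0251 q6 12.8 F [-0.13 -0.55 -1.79] grip 58.8
shift cm [ 0.12 -0.04 14.25] roll None tool z [-0.001 -0.002 -1.   ]
tag in scene [231.25824171 195.50992529]
```

Call:
send_rows(steps=[-1, 0.12, 0, 2, 0, -1, 0, 0, 2.5, 0, -1, 0, 0, 2.5, 0, -1, 0, 0, 2.5, 0, -1, 0, 0, 2, 0, -1, 0, 0, 1.5, 0, -1, 0, 0, 0.8, 0, -1, 0, 0, 0.3, 0, -1, 0, 0, 0, 0, -1, 0, 0, 0, 0, -1, 0, 0, 0, 0, -1, 0, 0, 0, 0])

```text
clock: 7.95
position: [0.4675, 0.2505, 0.1559]
ee_rot: [0.0, 0.658, 0.753, 0.001]
contact_force: [-0.4, 0.1, -1.4]
width: 0.0249
gripper_force: 58.9
```

```bash
python3 - <<'E'
from h import *
from rig import *
go([.4666,.249,.153])
R=lambda i,k:cv2.resize(i,None,fx=k,fy=k,interpolation=cv2.INTER_CUBIC)
s=get_image("scene")["color"][...,::-1];t=get_image("top")["color"][...,::-1]
cv2.imwrite("pics/e.png",np.hstack([R(s[130:220,190:290],4),R(t[165:255,165:265],4)]))
E
```

```text
t 7.95 tcp [0.4675 0.2505 0.1559] yaz 7.68 w 0.0249 q6 13.0 F [-0.42  0.08 -1.38] grip 58.9
shift cm [-0.13 -0.11  0.29] roll None tool z [ 1.3e-03  3.0e-04 -1.0e+00]
```

View pics/e.png

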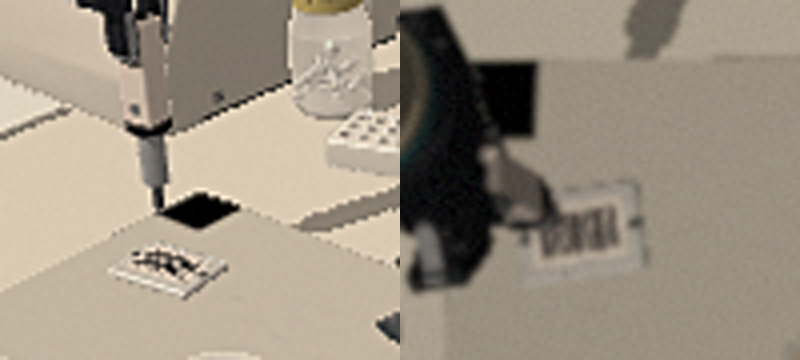

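The tip is about 4–5 cm above the label's middle: tip at scene crop (160,207), label at (167,264). I'll hold it there a second, then go back to the holder, where pushing against its fixed wall can tilt the pen in the pads.

Call:
send_rows(steps=[-1, 0, 0, 0, 0, -1, 0, 0, 0, 0, -1, 0, 0, 0, 0, -1, 0, 0, 0, 0, -1, 0, 0, 0, 0, -1, 0, 0, 0, 0, -1, 0, 0, 0, 0, -1, 0, 0, 0, 0, -1, 0, 0, 0, 0, -1, 0, 0, 0, 0, -1, 0, 0, 0, 0])

```text
clock: 9.15
position: [0.4671, 0.2503, 0.1553]
ee_rot: [0.0, 0.658, 0.753, -0.0]
contact_force: [-0.1, -0.1, -0.8]
width: 0.025
gripper_force: 58.9
```

Call:
send_rows(steps=[-1, 0, 0, -2, 0, -1, 0, 0, -3, 0, -1, 0, 0, -3, 0, -1, 0, 0, -3, 0, -1, 0, 0, -3, 0, -1, 0, 0, 0, 0])

```text
clock: 9.75
position: [0.4694, 0.2513, 0.2998]
ee_rot: [0.002, 0.658, 0.753, 0.004]
contact_force: [0.6, 0.5, -1.8]
width: 0.025
gripper_force: 59.0
```

```bash
python3 - <<'E'
from h import *
go([.465,-.262,.2955],-82)
E
```

```text
t 9.75 tcp [0.4694 0.2513 0.2998] yaz 7.68 w 0.025 q6 13.0 F [ 0.62  0.51 -1.81] grip 59.0
shift cm [-50.81  -7.29   0.26] roll 89.68 tool z [ 0.0088  0.0033 -1.    ]
```

Call:
send_rows(steps=[-1, -2.5, -0.4, 0.2, 0, -1, -4, -0.6, 0, 0, -1, -4, -0.6, 0, 0, -1, -4, -0.6, 0, 0, -1, -4, -0.6, 0, 0, -1, -4, -0.6, 0, 0, -1, -4, -0.6, 0, 0, -1, -4, -0.6, 0, 0, -1, -4, -0.6, 0, 0, -1, -4, -0.6, 0, 0, -1, -4, -0.6, 0, 0, -1, -4, -0.6, 0, 0])

```text
clock: 10.95
position: [0.459, -0.2212, 0.2919]
ee_rot: [-0.001, 0.658, 0.753, -0.0]
contact_force: [0.7, 0.0, -2.0]
width: 0.025
gripper_force: 59.0
```

Call:
send_rows(steps=[-1, -3, -0.3, 0, 0, -1, -1.3, 0, 0, 8, -1, 0, 0, 0, 8, -1, 0, 0, 0, 8, -1, 0, 0, 0, 8, -1, 0, 0, 0, 8, -1, 0, 0, 0, 8, -1, 0, 0, 0, 8, -1, 0, 0, 0, 8, -1, 0, 0, 0, 8, -1, 0, 0, 0, 8, -1, 0, 0, 0, 8])

```text
clock: 12.15
position: [0.462, -0.2624, 0.2917]
ee_rot: [-0.001, 0.997, 0.081, -0.001]
contact_force: [-0.0, -0.5, -1.2]
width: 0.0249
gripper_force: 59.1
```

Call:
send_rows(steps=[-1, 0, 0, 0, 1.7, -1, 0, 0, 0, 0, -1, 0, 0, 0, 0])

```text
clock: 12.45
position: [0.4624, -0.2627, 0.2928]
ee_rot: [-0.0, 0.998, 0.07, -0.0]
contact_force: [0.2, -0.1, -1.1]
width: 0.025
gripper_force: 59.1
```

```bash
python3 - <<'E'
from h import *
go([.475,-.264,.134],-82)
E
```

```text
t 12.45 tcp [ 0.4624 -0.2627  0.2928] yaz -81.92 w 0.025 q6 44.8 F [ 0.2  -0.07 -1.12] grip 59.1
shift cm [ 1.24  0.31 15.88] roll 0.08 tool z [-7.e-04  5.e-04 -1.e+00]
```

Call:
send_rows(steps=[-1, 1.0, 0, 2, 0, -1, 0, 0, 3, 0, -1, 0, 0, 3, 0, -1, 0, 0, 3, 0, -1, 0, 0, 2.5, 0, -1, 0, 0, 1.5, 0, -1, 0, 0, 0.8, 0, -1, 0, 0, 0, 0, -1, 0, 0, 0, 0], newtons=30)

```text
clock: 13.35
position: [0.473, -0.2619, 0.136]
ee_rot: [0.001, 0.998, 0.07, 0.001]
contact_force: [-0.1, 0.2, -1.9]
width: 0.025
gripper_force: 59.0
```

Call:
send_rows(steps=[-1, 0.4, 0, 0, 0, -1, 0.4, 0, 0, 0, -1, 0.4, 0, 0, 0, -1, 0.4, 0, 0, 0, -1, 0.4, 0, 0, 0, -1, 0.4, 0, 0, 0, -1, 0.4, 0, 0, 0])

```text
clock: 14.05
position: [0.4999, -0.2577, 0.1353]
ee_rot: [0.0, 0.998, 0.07, -0.001]
contact_force: [-3.4, -0.5, 0.1]
width: 0.0251
gripper_force: 59.2
```

Call:
send_rows(steps=[-1, 0.3, 0, 0, 0, -1, 0.3, 0, 0, 0, -1, 0.3, 0, 0, 0], newtons=20)

```text
clock: 14.35
position: [0.5068, -0.256, 0.1348]
ee_rot: [-0.001, 0.998, 0.07, -0.003]
contact_force: [-6.6, -1.3, 1.4]
width: 0.0252
gripper_force: 58.3
```

Call:
send_rows(steps=[-1, 0.3, 0, 0, 0, -1, 0.3, 0, 0, 0, -1, 0.3, 0, 0, 0, -1, 0.3, 0, 0, 0, -1, 0.3, 0, 0, 0, -1, 0.3, 0, 0, 0, -1, 0.3, 0, 0, 0, -1, 0, 0, 0, 0])

```text
clock: 15.15
position: [0.5281, -0.253, 0.1342]
ee_rot: [-0.001, 0.998, 0.07, -0.002]
contact_force: [-4.5, -1.7, -2.9]
width: 0.0248
gripper_force: 57.8
```

```bash
cat >>h.py <<'E'
def tilt(nm):
    from rig import get_image,get_state
    R=lambda i,k:cv2.resize(i,None,fx=k,fy=k,interpolation=cv2.INTER_CUBIC)
    s=get_image("scene")["color"][...,::-1];p=get_state()["position"];u,v=proj("scene",p).astype(int)
    x0,y0=u-50,v-40
    cv2.imwrite(nm,R(s[y0:y0+110,x0:x0+110],5)); print("crop origin",x0,y0,"scale 5")
E
python3 - <<'E'
from h import *
go([.537,-.2535,.134]);tilt("pics/f.png")
E
```

```text
t 15.15 tcp [ 0.5281 -0.253   0.1342] yaz -82.01 w 0.0248 q6 49.7 F [-4.5  -1.7  -2.87] grip 57.8
shift cm [0.88 0.17 0.02] roll None tool z [-0.0047  0.0012 -1.    ]
crop origin 338 162 scale 5
```

View pics/f.png

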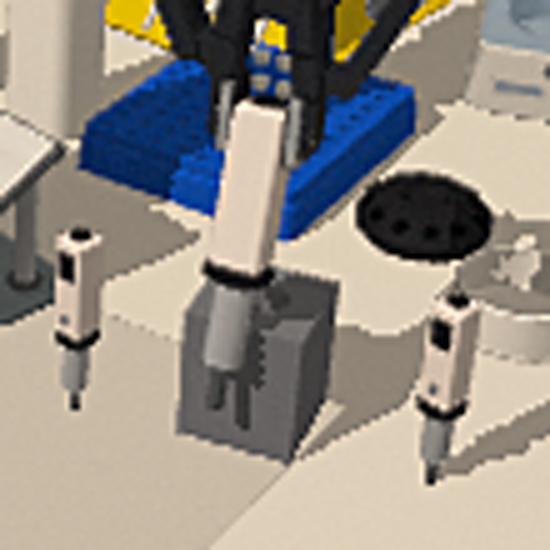

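```bash
cat >>h.py <<'E'
def inplane(pxs,G,yaz,cam="scene"):
    n=np.array([np.cos(np.radians(yaz)),np.sin(np.radians(yaz)),0]);xd=np.array([-n[1],n[0],0])
    P=[]
    for p in pxs:
        o,d=ray(cam,p);X=o+d*(n@(G-o))/(n@d);P.append(((X-G)@xd,X[2]-G[2]))
    return np.array(P)  # (tool-x offset, dz) from grasp point
E
python3 - <<'E'
from h import *
G=np.array([.5281,-.253,.1529])
f=lambda u,v:((u+.5)/5-.5+338,(v+.5)/5-.5+162)
P=inplane([f(216,405),f(238,268),f(262,102),f(222,362),f(236,282)],G,-82);print(P)
for i,j in((0,1),(0,2),(1,2),(3,1)): d=P[j]-P[i];print(np.linalg.norm(d),np.degrees(np.arctan2(d[0],d[1])))
E
```

```text
[[-0.03228208 -0.116877  ]
 [-0.01712351 -0.0458233 ]
 [-0.00352872  0.03764628]
 [-0.028774   -0.09337876]
 [-0.01827594 -0.05313583]]
0.07265266838394478 12.042917520644243
0.1571756917538891 10.540918717529316
0.08456943018477188 9.250606770824982
0.04896178243135195 13.76561826399919
```

Call:
send_rows(steps=[-1, 0.3, 0.1, 0, 0, -1, 0.3, 0, 0, 0, -1, 0, 0, 0, 0])

```text
clock: 15.5
position: [0.5345, -0.253, 0.1345]
ee_rot: [-0.001, 0.998, 0.07, -0.002]
contact_force: [-5.5, 0.3, -1.3]
width: 0.0249
gripper_force: 57.8
```

Call:
send_rows(steps=[-1, -0.5, 0, -0.3, 0, -1, -1, 0, -2, 0, -1, 0, 0, -3, 0, -1, 0, 0, -4, 0, -1, 0, 0, -4, -5, -1, 0, 0, -2, -8, -1, 0, 0, 0, -8, -1, 0, 0, 0, -8, -1, 0, 0, 0, -8, -1, 0, 0, 0, -8, -1, 0, 0, 0, -8, -1, 0, 0, 0, -8])

```text
clock: 16.7
position: [0.5231, -0.2558, 0.2895]
ee_rot: [0.002, 0.823, 0.569, 0.002]
contact_force: [0.4, 0.9, -1.6]
width: 0.025
gripper_force: 57.8
```

```bash
python3 - <<'E'
from h import *
go([.55,-.1,.3],76.3)
E
```

```text
t 16.7 tcp [ 0.5231 -0.2558  0.2895] yaz -20.69 w 0.025 q6 -12.3 F [ 0.39  0.95 -1.61] grip 57.8
shift cm [15.53 -2.98 -1.05] roll -96.99 tool z [ 0.006  -0.0011 -1.    ]
```

Call:
send_rows(steps=[-1, 3, 0, 0, -8, -1, 0, 0, 0, -8, -1, 0, 0, 0, -8, -1, 0, 0, 0, -8, -1, 0, 0, 0, -8, -1, 0, 0, 0, -8, -1, 0, 0, 0, -8, -1, 0, 0, 0, -2, -1, 0, 0, 0, 0, -1, 0, 0, 0, 0])

```text
clock: 17.7
position: [0.5329, -0.2277, 0.2891]
ee_rot: [0.002, 0.447, 0.895, 0.0]
contact_force: [-0.5, -0.2, -0.8]
width: 0.025
gripper_force: 57.8
```

```bash
python3 - <<'E'
from h import *
from rig import *
go([.55,-.1,.3],76.3)
d=get_image("scene")["color"][...,::-1]
u,v=proj("scene",get_state()["position"]).astype(int);x0,y0=u-45,v-35;print(x0,y0)
cv2.imwrite("pics/g_full.png",d)
cv2.imwrite("pics/g.png",cv2.resize(d[y0:y0+85,x0:x0+100],None,fx=7,fy=7,interpolation=cv2.INTER_CUBIC))
E
```

```text
t 17.7 tcp [ 0.5329 -0.2277  0.2891] yaz 36.93 w 0.025 q6 -67.0 F [-0.51 -0.22 -0.85] grip 57.8
shift cm [ 9.18  9.04 -1.1 ] roll -39.37 tool z [ 3.2e-03 -6.0e-04 -1.0e+00]
340 103
```

View pics/g.png

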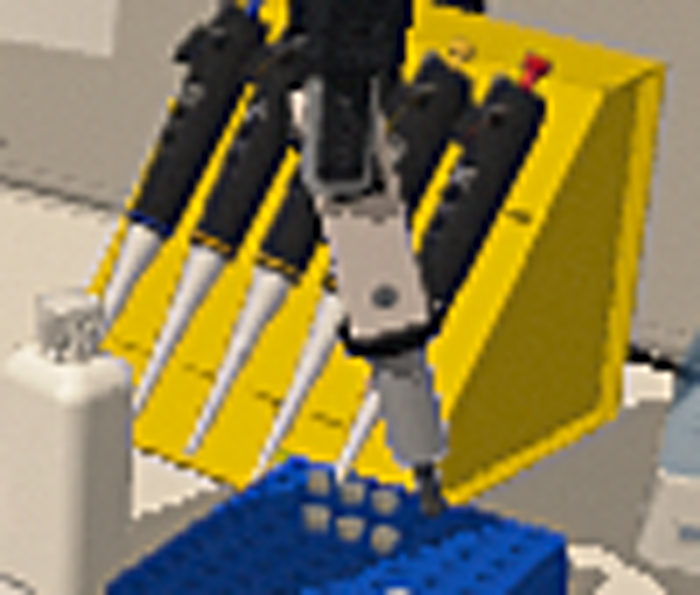

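```bash
python3 - <<'E'
from h import *
G=np.array([.5329,-.2277,.2891+.0187])
f=lambda u,v:((u+.5)/7-.5+340,(v+.5)/7-.5+103)
# tip, collar bottom centre, barrel end, grip edges mid at two heights: (375,205),(389,320)
P=inplane([f(433,512),f(392,346),f(418,455),f(385,310),f(364,215)],G,36.93);print(P)
for i,j in((0,1),(2,1),(0,3),(3,4),(0,4)): d=P[j]-P[i];print(np.linalg.norm(d),np.degrees(np.arctan2(d[0],d[1])))
E
```

```text
[[-0.04526727 -0.11243971]
 [-0.02630723 -0.05165322]
 [-0.03831479 -0.09112983]
 [-0.02296155 -0.03897003]
 [-0.01354205 -0.0063004 ]]
0.06367479516278843 17.323326758622564
0.04126238293067727 16.918132115429714
0.07678110265721247 16.888520842304306
0.034000464987132745 16.083641335650046
0.11077924246964124 16.641493857968168
```

```bash
python3 - <<'E'
from h import *
from rig import *
g=cv2.imread("pics/g_full.png").astype(int)
D=get_image("scene");d=D["color"][...,::-1];print(np.abs(d.astype(int)-g)[100:190,340:440].mean(), np.abs(D["T"][:3]-C["scene"][1]).max(),np.abs(D["mtx"]-C["scene"][0]).max())
s=get_state();print(s["position"],s["qpos"])
t=get_image("top")["color"][...,::-1]
cv2.imwrite("pics/top1.png",t)
u,v=proj("top",s["position"]);print(u,v)
x0,y0=int(u)-60,int(v)-55;print(x0,y0)
cv2.imwrite("pics/k.png",cv2.resize(t[y0:y0+95,x0:x0+120],None,fx=6,fy=6,interpolation=cv2.INTER_CUBIC))
# cast check: scene pixel row profile of dark finger at crop row 150 -> v=124
r=d[124,380:402].astype(int).mean(1);print(r.round())
E
```

```text
1.9052222222222222 4.8007241853165183e-05 3.1678172348392764e-05
[ 0.53245503 -0.22768424  0.28871355] [-5.24626603e-01  2.47296589e-01  1.33950118e+00  6.08274286e-04
  1.55308226e+00 -1.16942758e+00]
436.1289178224 160.2407309131265
376 105
[ 10.   6.  10. 122. 129.  62.  25.  30.  56.  38.  27.  26.  70.  92.
 115. 136. 118.  92.  42.  34.  31.  27.]
```

```bash
python3 - <<'E'
from h import *
p=np.array([.5327,-.2277,.2889]);n=np.array([np.cos(np.radians(36.93)),np.sin(np.radians(36.93)),0])
for dz in(0,.019,.04,.06):
  print(dz,proj("scene",p+[0,0,dz]),proj("scene",p-n*.018+[0,0,dz]))
E
```

```text
0 [385.02609604 138.66000785] [386.10936568 141.77198818]
0.019 [385.65056354 130.64337138] [386.75604624 133.64994484]
0.04 [386.35602696 121.58694519] [387.48687969 124.4709756 ]
0.06 [387.04329573 112.76409398] [388.19914574 115.52520534]
```

Seen side-on, the pen leans about 17° about the pads: tip at (433,512), collar at (392,346). It needs 25°, so I'll push it once more against the holder.

Call:
send_rows(steps=[-1, 0, 0, 0, 8.5, -1, 0, 0, 0, 8.5, -1, 0, 0, 0, 8.5, -1, 0, 0, 0, 8.5, -1, 0, 0, 0, 8.5, -1, 0, 0, 0, 8.5, -1, 0, 0, 0, 8.5, -1, 0, 0, 0, 8.5, -1, 0, 0, 0, 8.5, -1, 0, 0, 0, 8.5, -1, 0, 0, 0, 8.5, -1, 0, 0, 0, 8.5])

```text
clock: 19.05
position: [0.5322, -0.2277, 0.2884]
ee_rot: [0.0, 0.977, 0.213, 0.0]
contact_force: [0.4, -0.2, -1.5]
width: 0.0258
gripper_force: 57.8
```

Call:
send_rows(steps=[-1, 0, 0, 0, 8.5, -1, 0, 0, 0, 8.5, -1, 0, 0, 0, 0, -1, 0, 0, 0, 0])

```text
clock: 19.45
position: [0.5321, -0.2277, 0.2883]
ee_rot: [0.0, 0.997, 0.071, 0.0]
contact_force: [0.0, 0.1, -1.2]
width: 0.0251
gripper_force: 57.8
```

```bash
python3 - <<'E'
from h import *
go([.510,-.2575,.134],-82)
E
```

```text
t 19.45 tcp [ 0.5321 -0.2277  0.2883] yaz -81.86 w 0.0251 q6 51.8 F [ 0.02  0.05 -1.22] grip 57.8
shift cm [-2.61  2.64 15.43] roll 0.14 tool z [ 4.e-04 -1.e-04 -1.e+00]
```

Call:
send_rows(steps=[-1, -1.5, 1.3, 0, 0, -1, -1.6, 1.3, 0, 0, -1, 0, 0, 2, 0, -1, 0, 0, 3, 0, -1, 0, 0, 3, 0, -1, 0, 0, 3, 0, -1, 0, 0, 2.4, 0, -1, 0, 0, 1.4, 0, -1, 0, 0, 0.6, 0, -1, 0, 0, 0, 0])

```text
clock: 20.45
position: [0.5046, -0.2576, 0.1337]
ee_rot: [-0.0, 0.998, 0.07, -0.001]
contact_force: [-0.5, 0.1, -1.8]
width: 0.0252
gripper_force: 57.8
```

Call:
send_rows(steps=[-1, 0.4, 0, 0, 0, -1, 0.4, 0, 0, 0, -1, 0.4, 0, 0, 0, -1, 0.4, 0, 0, 0, -1, 0.4, 0, 0, 0, -1, 0.4, 0, 0, 0, -1, 0.4, 0, 0, 0, -1, 0.4, 0, 0, 0, -1, 0.4, 0, 0, 0, -1, 0, 0, 0, 0])

```text
clock: 21.45
position: [0.5381, -0.2526, 0.1335]
ee_rot: [-0.0, 0.998, 0.07, -0.003]
contact_force: [-5.7, -1.2, -1.6]
width: 0.0253
gripper_force: 57.9
```

Call:
send_rows(steps=[-1, 0.3, 0, 0, 0, -1, 0.3, 0, 0, 0, -1, 0.3, 0, 0, 0, -1, 0.3, 0, 0, 0, -1, 0.2, 0, 0, 0, -1, 0, 0, 0, 0])

```text
clock: 22.05
position: [0.5522, -0.2505, 0.1335]
ee_rot: [-0.001, 0.998, 0.07, -0.002]
contact_force: [-5.1, -0.2, -1.4]
width: 0.0249
gripper_force: 57.8
```

Call:
send_rows(steps=[-1, -0.6, 0, -0.3, 0, -1, -1, 0, -1, 0, -1, -1, 0, -3, 0, -1, 0, 0, -4, 0, -1, 0, 0, -4, 0, -1, 0, 0, -4, 0, -1, 0, 0, 0, -8.5, -1, 0, 0, 0, -8.5, -1, 0, 0, 0, -8.5, -1, 0, 0, 0, -8.5, -1, 0, 0, 0, -8.5, -1, 0, 0, 0, -8.5])

```text
clock: 23.25
position: [0.529, -0.2545, 0.2989]
ee_rot: [0.001, 0.869, 0.495, 0.001]
contact_force: [0.1, -0.6, -0.9]
width: 0.0251
gripper_force: 57.6
```

Call:
send_rows(steps=[-1, 0, 0, 0, -8.5, -1, 0, 0, 0, -8.5, -1, 0, 0, 0, -8.5, -1, 0, 0, 0, -8.5, -1, 0, 0, 0, -8.5, -1, 0, 0, 0, -8.5, -1, 0, 0, 0, -8.5, -1, 0, 0, 0, -8.5, -1, 0, 0, 0, -8.5, -1, 0, 0, 0, -8.5, -1, 0, 0, 0, -8.5, -1, 0, 0, 0, -8.5])

```text
clock: 24.45
position: [0.529, -0.2545, 0.2989]
ee_rot: [0.002, 0.162, 0.987, -0.0]
contact_force: [0.1, 0.0, -1.1]
width: 0.0249
gripper_force: 57.6
```

Call:
send_rows(steps=[-1, 0, 0, 0, -5, -1, 0, 0, 0, 0, -1, 0, 0, 0, 0])

```text
clock: 24.75
position: [0.5287, -0.2545, 0.2983]
ee_rot: [0.001, 0.123, 0.992, -0.0]
contact_force: [0.2, -0.8, -1.8]
width: 0.0251
gripper_force: 57.6
```

```bash
python3 - <<'E'
from h import *
go([.4815,.0342,.1941],76.3)
E
```

```text
t 24.75 tcp [ 0.5287 -0.2545  0.2983] yaz 75.85 w 0.0251 q6 -108.4 F [ 0.16 -0.8  -1.78] grip 57.6
shift cm [11.66 26.85 10.39] roll -0.45 tool z [ 2.2e-03 -9.0e-04 -1.0e+00]
```

Call:
send_rows(steps=[-1, 1.0, 2.4, 0, 0, -1, 1.6, 3.6, 0, 0, -1, 1.6, 3.6, 0, 0, -1, 1.6, 3.6, 0, 0, -1, 1.6, 3.6, 0, 0, -1, 1.6, 3.6, 0, 0, -1, 1.6, 3.6, 0, 0, -1, 1.1, 2.85, 0, 0, -1, 0, 0, 0, 0])

```text
clock: 25.65
position: [0.4793, 0.0381, 0.2981]
ee_rot: [0.001, 0.121, 0.993, 0.001]
contact_force: [0.4, -0.3, -0.5]
width: 0.0249
gripper_force: 57.6
```

Call:
send_rows(steps=[-1, 0, 0, 1.5, 0, -1, 0, 0, 2.5, 0, -1, 0, 0, 2.5, 0, -1, 0, 0, 2, 0, -1, 0, 0, 1.2, 0, -1, 0, 0, 0.5, 0, -1, 0, 0, 0, 0, -1, 0, 0, 0, 0])

```text
clock: 26.45
position: [0.481, 0.0342, 0.1962]
ee_rot: [0.001, 0.122, 0.992, -0.0]
contact_force: [1.7, 0.1, -0.8]
width: 0.025
gripper_force: 57.6
```

```bash
python3 - <<'E'
from h import *
from rig import *
go([.4815,.0342,.1941],76.3)
R=lambda i,w,h:cv2.resize(i,(w,h),interpolation=cv2.INTER_CUBIC)
d=get_image("scene")["color"][...,::-1];t=get_image("top")["color"][...,::-1]
cv2.imwrite("pics/s2.png",d);cv2.imwrite("pics/t2.png",t)
ps=proj("scene",[.5418,.0195,.1069]);pt=proj("top",[.5418,.0195,.1069]);print("pred tip",ps,pt,"ring",proj("scene",[.554,.0166,.0797]))
x0,y0=int(ps[0])-42,int(ps[1])-60;X0,Y0=int(pt[0])-28,int(pt[1])-45;print(x0,y0,X0,Y0)
cv2.imwrite("pics/m.png",np.hstack([R(d[y0:y0+85,x0:x0+64],448,595),R(t[Y0:Y0+85,X0:X0+50],350,595)]))
E
```

```text
t 26.45 tcp [0.481  0.0342 0.1962] yaz 75.95 w 0.025 q6 -80.1 F [ 1.68  0.14 -0.8 ] grip 57.6
shift cm [-0.05  0.01  0.21] roll -0.35 tool z [ 2.1e-03 -3.0e-04 -1.0e+00]
pred tip [303.8915171  178.73545664] [302.75745679 181.16585713] ring [307.63813002 185.9101797 ]
261 118 274 136
```

View pics/m.png

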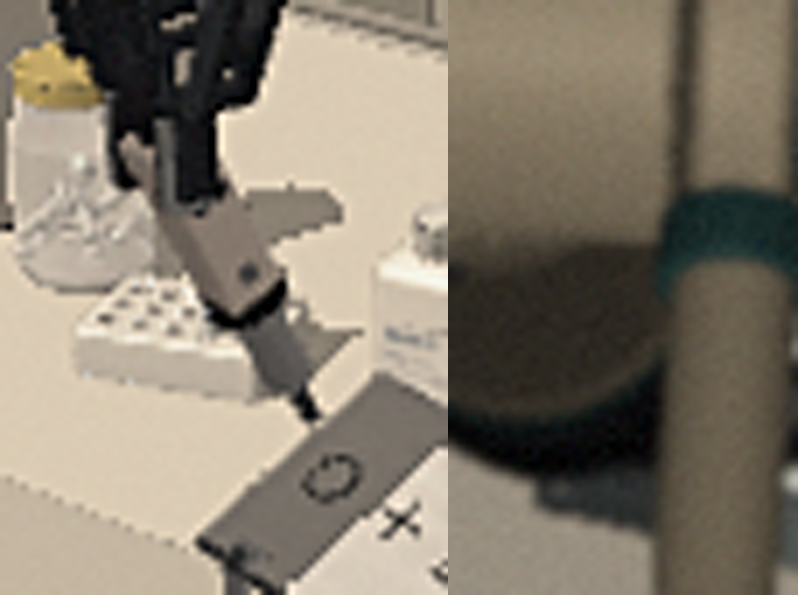

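The tip shows at crop (316,416), collar underside (250,315), barrel end (289,388) and the ring at (333,478); the arm blocks the top view.

```bash
python3 - <<'E'
from h import *
G=np.array([.481,.0342,.1962+.0187])
f=lambda u,v:((u+.5)/7-.5+261,(v+.5)/7-.5+118)
print("tip px",f(316,416),"pred",proj("scene",[.5413,.0195,.109]),"ring px",f(333,478), "pred",proj("scene",[.554,.0166,.0797]))
P=inplane([f(316,416),f(250,315),f(289,388),f(238,290),f(187,205)],G,75.95);print(P)
for i,j in((0,1),(2,1),(0,3),(3,4),(0,4)): d=P[j]-P[i];print(np.linalg.norm(d),np.degrees(np.arctan2(d[0],d[1])))
# expected pixel of tip/collar/grip pts for several tilts about C
C0=np.array([.481,.0342,.1962+.046]);x=np.array([np.cos(np.radians(165.95)),np.sin(np.radians(165.95)),0])
for th in(21,25,29):
    a=np.radians(th);dn=-x*np.sin(a)-np.array([0,0,1])*np.cos(a)
    print(th,[np.round((proj("scene",C0+dn*l)-[261,118]+.5)*7-.5) .tolist() for l in(.147,.123,.078)])
E
```

```text
tip px (305.7142857142857, 177.0) pred [303.75921314 178.13393451] ring px (308.14285714285717, 185.85714285714286) pred [307.63813002 185.9101797 ]
[[-0.0686746  -0.10444163]
 [-0.03846822 -0.05085884]
 [-0.05583764 -0.08781214]
 [-0.03334083 -0.03880147]
 [-0.01196399  0.00204673]]
0.061510487608848884 29.41139198911953
0.04083188250388207 25.175264709262112
0.0745459991355749 28.29336189281763
0.04610363190322817 27.6241366758359
0.12064768791096063 28.037632881376517
21 [[284.0, 440.0], [265.0, 396.0], [227.0, 310.0]]
25 [[303.0, 424.0], [281.0, 383.0], [238.0, 301.0]]
29 [[321.0, 407.0], [296.0, 368.0], [248.0, 292.0]]
```

The tilt is about 27°, which is within 3° of the panel's normal. I'll line the tip up on the ring's normal and come down.

Call:
send_rows(steps=[-1, 0.4, 0, 0, 0, -1, 0.4, 0.06, 0, 0, -1, -0.25, 0, 0.54, 0, -1, -0.25, 0, 0.54, 0, -1, -0.25, 0, 0.54, 0, -1, -0.21, 0, 0.45, 0, -1, -0.13, 0, 0.27, 0, -1, 0, 0, 0, 0, -1, 0, 0, 0, 0, -1, 0, 0, 0, 0])

```text
clock: 27.55
position: [0.4832, 0.0343, 0.172]
ee_rot: [0.0, 0.122, 0.993, -0.0]
contact_force: [-0.7, 0.0, -0.9]
width: 0.0253
gripper_force: 57.6
```

```bash
cat >>h.py <<'E'
def favg(k=12):
    from rig import get_image,get_state
    L=[]
    for _ in range(k): get_image("scene");s=get_state();L.append(np.r_[s["contact_force"],s["position"]])
    L=np.array(L);n=np.array([-.411,.1,.906]);print("F",L[:,:3].mean(0).round(2),"Fn",(L[:,:3]@n).mean().round(2),"+-",((L[:,:3]@n).std()/k**.5).round(2),"pos",L[:,3:].mean(0).round(4))
E
python3 - <<'E'
from h import *
favg()
# target TCP at contact and pressed 6 mm
o=np.array([.0663,-.0166,-.085]);r=np.array([.554,.0166,.0797]);n=np.array([-.411,.1,.906])
go(r-o);go(r-o-.006*n)
E
```

```text
F [ 0.02 -0.23 -1.4 ] Fn -1.3 +- 0.11 pos [0.4831 0.0343 0.172 ]
t 28.15 tcp [0.4831 0.0343 0.1719] yaz 75.97 w 0.0251 q6 -80.1 F [-0.1   0.01 -1.16] grip 57.6
shift cm [-0.47  0.    0.72] roll None tool z [ 1.e-04 -1.e-04 -1.e+00]
t 28.15 tcp [0.4831 0.0343 0.1719] yaz 75.97 w 0.0251 q6 -80.1 F [-0.1   0.01 -1.16] grip 57.6
shift cm [-0.73  0.    1.26] roll None tool z [ 1.e-04 -1.e-04 -1.e+00]
```

Call:
send_rows(steps=[-1, -0.15, 0, 0.2, 0, -1, -0.15, 0, 0.2, 0, -1, -0.1, 0, 0.2, 0, -1, -0.1, 0, 0.2, 0, -1, -0.1, 0, 0.19, 0, -1, 0, 0, 0, 0, -1, 0, 0, 0, 0])

```text
clock: 28.85
position: [0.4888, 0.0329, 0.162]
ee_rot: [-0.0, 0.122, 0.993, -0.0]
contact_force: [-0.8, -0.3, -0.1]
width: 0.0254
gripper_force: 57.8
```

```bash
python3 - <<'E'
from h import *
favg()
E
```

```text
F [-0.76  0.35 -0.  ] Fn 0.35 +- 0.09 pos [0.4889 0.0329 0.162 ]
```

Call:
send_rows(steps=[-1, -0.05, 0, 0.11, 0, -1, -0.05, 0, 0.11, 0, -1, 0, 0, 0, 0, -1, 0, 0, 0, 0, -1, 0, 0, 0, 0, -1, 0, 0, 0, 0, -1, 0, 0, 0, 0])

```text
clock: 30.15
position: [0.4899, 0.0326, 0.1598]
ee_rot: [0.0, 0.122, 0.993, -0.0]
contact_force: [-1.1, -0.7, 1.4]
width: 0.0253
gripper_force: 57.8
```

```bash
python3 - <<'E'
from h import *
from rig import *
favg()
go([.4877+.0025,.033,.1593])
d=get_image("scene")["color"][...,::-1];cv2.imwrite("pics/z.png",cv2.resize(d[140:200,270:350],None,fx=8,fy=8,interpolation=cv2.INTER_CUBIC))
# ring/tip check by mask: dark pixels near the ring and nose
g=d[168:196,294:322].mean(2).astype(int)
for i,r in enumerate(g): print(168+i,' '.join(f'{v:3d}' for v in r))
E
```

```text
F [-1.31  0.29  0.78] Fn 1.27 +- 0.16 pos [0.4899 0.0326 0.1598]
t 30.75 tcp [0.4899 0.0326 0.1598] yaz 75.97 w 0.025 q6 -80.3 F [-1.69 -0.07 -0.4 ] grip 57.8
shift cm [-0.02  0.04  0.05] roll None tool z [ 1.e-04 -1.e-04 -1.e+00]
168 102 122 120 126  77  53  66 122 127 134  77 130 129 122 113 195 206 204 203 203 192 184 165 164 180 192 192 193
169  94 113 121 124  88  49  82 125 141  78   9 129 126 113 196 206 205 200 201 203 192 184 187 177 168 183 176 180
170  93 102 120 122 121 120 124 140  76  18   0 131 118 197 207 203 201 202 202 206 195 189 189 189 175 190 186 183
171  97  98 109 123 122 125 143  76  15   0  15 121 200 208 204 202 202 201 204 214 139 130 136 184 188 181 181 188
172  53 102 109 123 127 138  65  19   1   0  88 207 209 204 199 201 201 204 211 171 108 105 103 120 156 191 194 186
173  15  39  81 122 140  65  12   1   4  40 150 213 205 201 202 200 204 212 170 116 106 108 105 107  95 100 162 202
174   2   0  17  45  45   6   0   0  42  88  94 213 208 203 202 203 210 169 117 106 110 110 110 109 107 102  93 103
175 159  53   0   0   0   0  37  83  89  92  84 158 206 2
[... 1678 characters left out ...]
 200
190 113 103 107 112 112 111 112 110 112 110 112 112 109 108 111 113 113 108  96  91 201 168 160 219 223 175 100 203
191 103 107 108 108 111 109 111 109 111 110 110 111 110 112 111 110 105  93 204 203 212 206  76 120 126 106 201 211
192 110 108 111 111 111 108 110 109 110 111 112 112 110 109 108 107  92 200 213 208 204 213 209  75  21 146 217 214
193 108 112 110 111 111 110 109 110 110 109 112 111 113 108 105  94 199 212 207 205 207 215 134  85 199 116  74 203
194 111 107 113 110 111 108 110 109 110 111 110 111 109 104  93 201 212 206 202 205 210 118  79 193 212 199 134 200
195 104  96 100 111 113 111 109 107 109 108 109 108 106  93 200 212 210 206 204 202 206 197 197 206 203 206 196 202
```

The push is about 2.5 N and the nose is 6–7 mm in. The tip sits inside the ring, about 3–4 mm off centre, so I'll make one small centring slide.

Call:
send_rows(steps=[-1, -0.08, -0.1, -0.07, 0, -1, -0.08, -0.1, -0.06, 0, -1, 0, 0, 0, 0, -1, 0, 0, 0, 0, -1, 0, 0, 0, 0, -1, 0, 0, 0, 0, -1, 0, 0, 0, 0, -1, 0, 0, 0, 0, -1, 0, 0, 0, 0, -1, 0, 0, 0, 0])

```text
clock: 31.8
position: [0.4909, 0.0302, 0.1611]
ee_rot: [0.0, 0.122, 0.993, -0.0]
contact_force: [-1.3, 0.1, -0.3]
width: 0.025
gripper_force: 57.9
```

```bash
python3 - <<'E'
from h import *
from rig import *
favg(14)
d=get_image("scene")["color"]
g=d[181:191,302:315].mean(2).astype(int)
for i,r in enumerate(g): print(181+i,' '.join(f'{v:3d}' for v in r))
E
```

```text
F [-1.57  0.32  0.3 ] Fn 0.95 +- 0.12 pos [0.4909 0.0303 0.1611]
181  71  77  77  80  88  92  93 110 113 113 115 114 114
182  87  71  77  78  86  89  97 119 118 114 112 114 112
183  88  69  76  80  86  95  60  41  59  87 114 113 113
184 108  87  85  81  64  50  73 115 116  61  84 111 111
185 113 114 117  73  32  27  40  78 120  86  86 114 111
186 111 116  92  89  69  29  21  93 123  45  76 114 110
187 111 116  57  87 120  96  65 120  74  49 110 114 107
188 109 114 110  43  91  94  57  64  47 109 114 110 101
189 110 112 113 106  84  56  77 111 108 112 112 105  92
190 109 112 111 113 109 108 112 113 112 104  97  90 201
```

```bash
python3 -c "
from rig import *
print(sign_off())"
```

```text
the job is handed in; nothing more can be done
None
```

I handed the job in with the pen held in the gripper and pressed inside the ring mark: about 2.2 N, nose about 6 mm in, tip about 1–2 mm from the ring's centre and about 3° off square (estimated from force readings and the camera), after the lift and the hold over the tag; no verdict came back.

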